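# Vent the vacuum pot and park its lid

## Robot

A 6-joint arm with a two-finger parallel gripper is mounted at the origin on a cart in front of the work surface, level with it; the furniture and walls round the work are solid. World frame = base frame: x ahead of the robot, y to its left, z up, the work surface at z = 0. Lengths are in m, angles in rad, forces in N, time in s.
With the tool pointing down it reaches from about 0.325 to 0.9 m from the base axis. Payload 3.5 kg.
Tool frame: the origin (TCP) lies at the very end of the fingers, on their centre line; the grasp point (between the pads) lies 19 mm behind it; z points along the fingers, y is the line along which they close (so a half turn about z gives the same grasp; the last joint's range is limited). The gripper opens to 85 mm and grips with 20 to 120 N. Pads are 22 mm wide; open, the fingers measure 114 mm over their backs; the gripper's body (76 mm by 85 mm) begins 54 mm behind the grasp point. The pads swing forward as they close: fully open they stand 13 mm farther back than shut.
Start: joints at [1.128, 0.276, -0.026, 1.268, 0, 1.467], TCP at [0.208, 0.589, 0.194] pointing down, gripper open.
Joint ranges: [-3.12, 3.12], [-0.85, 1.88], [-1.08, 1.24], [-1.95, 2.15], [-1.57, 1.53], [-3.14, 3.14]. Speed limits (rad/s): [2.57, 2.57, 3.14, 3.14, 3.14, 3.14].

## Interface

Orientations are given as [roll, pitch, yaw] about the fixed x, y, z axes, in that order (R = Rz(yaw) Ry(pitch) Rx(roll)).
In Python, from workcell import * gives the robot as it stands.
- The arm moves only by the shell command python3 -m jog 'ROWS'. ROWS is text: rows parted by semicolons, each of 7 numbers parted by spaces: the turn, a rotation vector about the world's x, y, z in units of 6 degrees (1.0 is 6 degrees), then the shift along the world's x, y, z in units of 50 mm (1.0 is 50 mm), then the opening, from -1 (shut) to 1 (fully open). In form: rx ry rz tx ty tz grip; .... A call has exactly 8 rows; each row is the pose to reach, as a shift and turn from the pose commanded when the call began; what a row does not reach only later rows make up. A row lasts 1/10 s, in which the tool goes at most 50 mm and 8.59 degrees, less where a joint would pass 70% of its speed; a pose out of reach is approached as far as the arm can. A call with a gripper value outside its range is refused whole. The fingers move at their own pace and stop on an object; the grip force is fixed at half the most. Time passes only in rows, so rows that repeat a pose let the fingers close, or fill a call up. It gives the time, the measured TCP pose, the force, the opening and the grip force at its end, in the units of the state.
- state(): the state, without advancing time (a new reading comes with each control period).
- snapshot(name): name is "scene" or "top" or "wrist"; returns a dict with "img" (384x512x3 uint8, red, green, blue), "mtx" (3x3 intrinsics, pixels), "extrinsics" (4x4, takes a point from world to camera coordinates); the wrist camera has in their place "T_tool_cam" (4x4, takes a point from camera to tool coordinates, whose origin is the TCP and whose axes are the flange's). Camera axes: x right, y up, looking along -z (the intrinsics and any distortion apply to the point x, -y, -z); pixel columns grow to the right and rows downward; lengths in m; the calibration is good to about 2 mm. A picture is of the moment at which its call begins: read the wrist's pose just before it. There is no depth.
- hand_in(): hands the job in; it is judged then, once.
The state is a dict: "clock": time; "joints": joint angles; "dq": joint speeds; "joint_torque": joint torques, N m; "ee_pos": TCP position; "eef_rot": TCP orientation; "contact_force": force on the tool from outside, world axes, zero at the start; "torque": the same for the moment, N m; "gripper_width": finger opening in m; "gripper_force": force on a finger pad.
Only numpy, scipy, OpenCV 4.12 (cv2) and the standard library are available. Lean on these libraries where they do the work, as an engineer would, in place of code of your own. Each camera call takes 0.05 s, during which the arm holds its last target. There are 200 camera calls.

## Task

The little vacuum pot on the bench is still under vacuum. Open the red vent tap on its lid by turning it anticlockwise (seen from above) all the way to its stop while the lid sits on the pot, then lift the lid straight off and set it down gently, not dropped, right way up and fully home in the tapered wooden lid rest. Do not move or knock over the tape roll, flux jar, tin or beeswax.

Things in the scene. Friction and masses are not known exactly. Their poses are not given: they have to be found in the camera images.
- lid: The pot's lid, loose, 0.2 to 0.5 kg with tap: aluminium disc 100 mm across, 9 mm thick, over a black tapered rubber bung (76 mm across at the disc, 60 mm at its foot, 16 mm long). Origin: centre of the disc's underside; z up. Two ears (14 mm wide, along its +y and -y, to 62 mm from the centre) lie between lugs on the pot, so it cannot turn there and comes off straight up.
- lid_seat (a point): Centre of the underside of the lid's disc; lies at pot_rim when the lid is on the pot, at rest_rim when fully home in the rest. Below the bung, on the tap's spindle, hangs a brass key bar 56 mm long, 10 mm wide, its lower face 31 mm below this point; it turns with the tap, parallel to the red handle.
- tap_grip (a point): Centre of the tap's handle: a red bar 62 mm long (its x axis), 14 mm thick (y), 22 mm high, on the lid's centre axis, 38 mm above the underside of the disc; 18 mm of free height between bar and disc, with a brass hub (30 mm across) in the middle. It is strong enough to lift the lid by. A white dash on top marks its +x end.
- vent (a joint): Tap angle about the lid's upright axis, rad: 0 shut (handle along the lid's x), 2.6 fully open at a hard stop; grows anticlockwise seen from above. Starts at 0 to 0.5: most wrists need two grasps. Stays where left (friction 0.07 N m). Up to about 2.3 the lid is held down fast (it can rise only 2 mm); from 2.4 to the stop it is free.
- pot_rim (a point): Centre of the mouth of the vacuum pot, in the plane of its flat rim, 75 mm above the bench. The pot is steel, 120 mm across at the rim, bolted down, with a round gauge on its -x side. The mouth tapers, about 2 mm clear of the bung all round; four lugs stand 12 mm above the rim at its +y and -y edges.
- rest_rim (a point): Centre of the mouth of the lid rest, in the plane of its rim, 47 mm above the bench: a light wooden cup on a dark foot 112 mm across, fixed. The mouth is 81 mm across at the rim, 63 mm across from 17 mm below it down to 8 mm above the bench. The bung drops in with 2 mm clearance and the disc comes to lie on the rim; any turn about the vertical will do.
- tape_roll_mid (a point): Centre of a roll of blue tape lying flat, 57 mm across, 24 mm high, loose; not to be moved.
- flux_jar_mid (a point): Centre of a jar with a blue screw cap, 59 mm across, 60 mm high, loose; not to be moved.
- open_tin_mid (a point): Centre of a round open dark tin of copper bits, 101 mm across, 38 mm high, loose; not to be moved.
- beeswax_mid (a point): Centre of a yellow block of beeswax, 34 x 52 x 20 mm, loose; not to be moved.

How it is judged:
By the outcome, as a careful person would: the job done as asked, in the order asked, and still so for the second after the job is handed in, with the robot touching nothing.
It also fails if it takes over 54 s, if anything falls off the work surface, if the arm or the gripper's body presses on something with over 40 N, if the wrist force passes 120 N, or if a joint passes its speed limit or range.

## Working session

There is one attempt and no reset: what is moved stays moved. The work goes in short steps, Python scripts to look and compute and a shell command to move; the robot and the scene stay as the last step left them, time stands still between calls to the robot, and variables do not carry over. Pictures are saved under pics/ and viewed, at most 11 in all, crops included, and the job is handed in when it is done.

```bash
mkdir -p pics; ls; python3 - <<'E'
from workcell import *
import cv2,numpy as np
print(state())
a=[]
for n in ("scene","top"):
    s=snapshot(n); cv2.imwrite(f"pics/{n}.png",s["img"][:,:,::-1]); print(n,s["mtx"],s["extrinsics"],s.keys())
    np.savez(f"{n}.npz",**{k:v for k,v in s.items() if isinstance(v,np.ndarray)})
E
```

```text
pics
{'clock': 0.0, 'joints': array([ 1.12758680e+00,  2.77150025e-01, -2.78814777e-02,  1.26799689e+00,
        2.65216755e-05,  1.46736533e+00]), 'dq': array([-0.00039457,  0.00080125, -0.00046076,  0.00104325,  0.00160937,
        0.00049966]), 'joint_torque': array([ 6.91221476e-05, -4.45510876e+01,  2.95200652e+01,  1.63067150e-02,
        4.45030491e-05, -5.90637512e-06]), 'ee_pos': array([0.20794868, 0.58848226, 0.19294894]), 'eef_rot': array([-3.13937526e+00, -2.56832806e-04,  2.80181381e+00]), 'contact_force': array([-0.70061119, -1.40203115, -0.39376334]), 'torque': array([-0.03056694, -0.03703852,  0.05750193]), 'gripper_force': 0.0, 'gripper_width': 0.08532647009630746}
scene [[398.16686482   0.         255.37440237]
 [  0.         398.16686482 189.13646767]
 [  0.           0.           1.        ]] [[ 0.87260111 -0.48836626  0.00810561 -0.5043077 ]
 [ 0.24453917  0.45118185  0.85827474 -0.14978911]
 [-0.42280953 -0.74694935  0.51312646 -1.08875479]
 [ 0.          0.          0.          1.        ]] dict_keys(['img', 'mtx', 'extrinsics'])
top [[372.60984453   0.         250.44877295]
 [  0.         372.60984453 193.68035902]
 [  0.           0.           1.        ]] [[ 0.0037887  -0.99998374  0.00426162 -0.14339626]
 [ 0.98434982  0.00448024  0.17616858 -0.50863303]
 [-0.17618481  0.00352747  0.98435079 -1.34826791]
 [ 0.          0.          0.          1.        ]] dict_keys(['img', 'mtx', 'extrinsics'])
```

View pics/top.png

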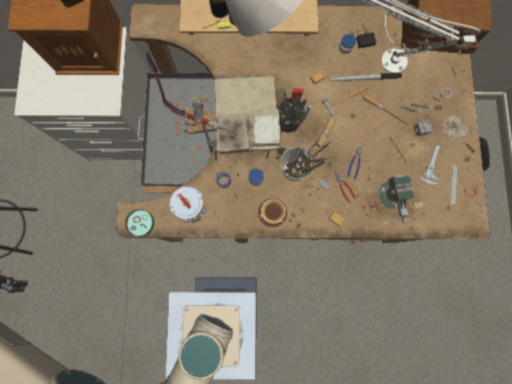

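View pics/scene.png

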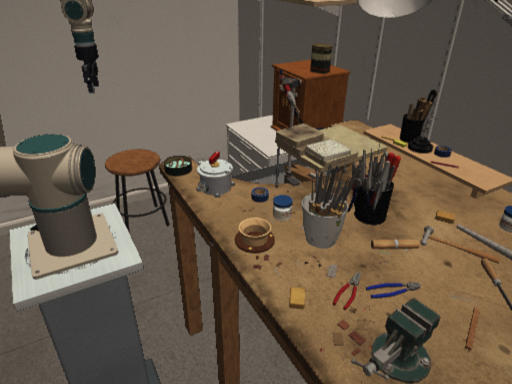

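The top view shows the pot and lid at about px (187,204) with the red tap at (184,202). The rest is at (272,211), the tin at (139,222), the tape at (223,180), the jar at (256,176) and the wax at (337,218). The scene view agrees. Next I'll convert these to positions.

```bash
cat > h.py <<'E'
import numpy as np,cv2
from scipy.spatial.transform import Rotation as R
def ray(s,uv,z):
    E=s["extrinsics"]; return cast(np.linalg.inv(E),s["mtx"],uv,z)
def cast(T,K,uv,z):
    d=np.linalg.inv(K)@[uv[0],uv[1],1]; d=T[:3,:3]@[d[0],-d[1],-d[2]]; o=T[:3,3]
    return (o+d*(z-o[2])/d[2])
def wristT(st,s):
    T=np.eye(4); T[:3,:3]=R.from_euler('xyz',st["eef_rot"]).as_matrix(); T[:3,3]=st["ee_pos"]
    return T@s["T_tool_cam"]
def blobs(img,lo,hi,amin=30):
    h=cv2.cvtColor(img,cv2.COLOR_RGB2HSV); m=cv2.inRange(h,np.array(lo),np.array(hi))
    n,l,st,c=cv2.connectedComponentsWithStats(m)
    return [(st[i,4],c[i].round(1),l==i) for i in range(1,n) if st[i,4]>=amin]
E
python3 - <<'E'
from h import *
t=np.load("top.npz")
for n,uv,z in [("lid",(187,204),.084),("tap",(184,202),.13),("rest",(272,211),.047),("tin",(139,222),.038),("tape",(223,180),.024),("jar",(256,176),.06),("wax",(337,218),.02)]: print(n,ray(t,uv,z).round(3))
for b in blobs(t["img"],(0,150,80),(8,255,255),10): print(b[:2],ray(t,b[1],.124).round(3))
from workcell import *
print(state()["eef_rot"]); s=snapshot("wrist"); print(s["T_tool_cam"],s["mtx"])
E
```

```text
lid [0.463 0.088 0.084]
tap [0.464 0.091 0.13 ]
rest [ 0.444 -0.221  0.047]
tin [0.402 0.271 0.038]
tape [ 0.566 -0.036  0.024]
jar [ 0.574 -0.162  0.06 ]
wax [ 0.422 -0.468  0.02 ]
(np.int32(52), array([297.7,  91.3])) [ 0.882 -0.315  0.124]
(np.int32(16), array([190.1, 115.6])) [0.785 0.081 0.124]
(np.int32(13), array([204.5, 120.4])) [0.766 0.028 0.124]
(np.int32(24), array([185.2, 202.1])) [0.464 0.088 0.124]
[-3.13952462e+00 -2.21378519e-04  2.80179740e+00]
[[-3.80995484e-05  9.64882809e-01  2.62680727e-01  6.67432058e-02]
 [ 9.99999980e-01  8.78332553e-05 -1.77589163e-04  5.11107869e-04]
 [-1.94424834e-04  2.62680715e-01 -9.64882793e-01 -1.79684597e-01]
 [ 0.00000000e+00  0.00000000e+00  0.00000000e+00  1.00000000e+00]] [[297.35145635   0.         254.38631249]
 [  0.         297.35145635 190.32350912]
 [  0.           0.           1.        ]]
```

```bash
python3 -m jog '0 0 0 0.4 -0.8 0.3 1; 0 0 0 0.8 -1.6 0.6 1; 0 0 0 1.2 -2.4 0.9 1; 0 0 0 1.6 -3.2 1.2 1; 0 0 0 2 -4 1.5 1; 0 0 0 2.4 -4.8 1.7 1; 0 0 0 2.8 -5.6 1.7 1; 0 0 0 3.2 -6.4 1.7 1' && python3 -m jog '0 0 0 0.3 -0.7 0 1; 0 0 0 0.6 -1.4 0 1; 0 0 0 0.9 -2.1 0 1; 0 0 0 1.2 -2.8 0 1; 0 0 0 1.5 -3.3 0 1; 0 0 0 1.6 -3.4 0 1; 0 0 0 1.6 -3.4 0 1; 0 0 0 1.6 -3.4 0 1'; python3 - <<'E'
from h import *
from workcell import *
st=state(); s=snapshot("wrist"); print(st["joints"].round(3),st["ee_pos"],st["eef_rot"])
cv2.imwrite("pics/w1.png",s["img"][:,:,::-1])
T=wristT(st,s)
for b in blobs(s["img"],(0,150,60),(8,255,255),100): print(b[:2],cast(T,s["mtx"],b[1],.124).round(4))
E
```

```text
clock: 0.95
ee_pos: [0.3689, 0.2677, 0.2796]
eef_rot: [3.141, 0.001, 2.802]
contact_force: [0.2, 0.7, -0.2]
gripper_width: 0.0855
gripper_force: 0.0
clock: 1.75
ee_pos: [0.4477, 0.0999, 0.2789]
eef_rot: [3.142, -0.001, 2.802]
contact_force: [-0.7, -0.7, -0.4]
gripper_width: 0.0855
gripper_force: 0.0
[ 7.800e-02 -5.700e-02 -2.240e-01  1.404e+00  1.000e-03  4.170e-01] [0.44772043 0.09988907 0.27885372] [ 3.14150081e+00 -1.16335720e-03  2.80221819e+00]
(np.int32(471), array([255.1, 187.4])) [0.4676 0.0944 0.124 ]
```

View pics/w1.png

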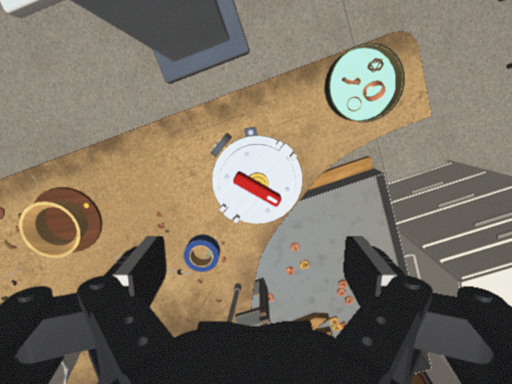

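The wrist view shows the lid disc at (257,180). The red handle runs from (237,176) to (277,201) with the dash at its lower-right end. The lugs are at (228,212) and (285,150), the tape at (202,254), and the rest is at left with its rim at about (50,228).

```bash
cat > m.py <<'E'
from h import *
from workcell import *
def look():
    st=state(); s=snapshot("wrist"); T=wristT(st,s); return st,s,T
def handle(s,T,z,near=None):
    h=cv2.cvtColor(s["img"],cv2.COLOR_RGB2HSV)
    m=cv2.inRange(h,np.array((0,140,50)),np.array((8,255,255)))|cv2.inRange(h,np.array((172,140,50)),np.array((180,255,255)))
    c=max(cv2.findContours(m,0,1)[0],key=cv2.contourArea)
    c=cv2.convexHull(c)
    P=np.array([cast(T,s["mtx"],p,z)[:2] for p in c[:,0].astype(float)],np.float32)*1000
    r=cv2.minAreaRect(P); b=cv2.boxPoints(r)
    e=b[1]-b[0] if np.linalg.norm(b[1]-b[0])>np.linalg.norm(b[2]-b[1]) else b[2]-b[1]
    return np.array(r[0])/1000,r[1],np.degrees(np.arctan2(e[1],e[0]))
E
python3 - <<'E'
from m import *
st,s,T=look()
print("handle",handle(s,T,.122))
K=s["mtx"]
d=cast(T,K,(272,199),.124)-cast(T,K,(240,180),.124); print("dash dir",np.degrees(np.arctan2(d[1],d[0])))
l=cast(T,K,(230,213),.085)-cast(T,K,(286,150),.085); print("lid y dir (or opp)",np.degrees(np.arctan2(l[1],l[0])))
# disc
h=cv2.cvtColor(s["img"],cv2.COLOR_RGB2HSV); m=cv2.inRange(h,np.array((0,0,120)),np.array((180,70,255)))
w=np.zeros_like(m); cv2.circle(w,(257,180),60,255,-1); m&=w
c=cv2.convexHull(max(cv2.findContours(m,0,1)[0],key=cv2.contourArea))
P=np.array([cast(T,K,p,.084)[:2] for p in c[:,0].astype(float)],np.float32)
print("disc",cv2.minEnclosingCircle(P), cv2.fitEllipse(P))
cv2.imwrite("pics/c1.png",cv2.resize(s["img"][100:300,0:320,::-1],None,fx=2.5,fy=2.5,interpolation=cv2.INTER_CUBIC))
E
```

```text
handle (array([0.47084982, 0.09619385]), (59.8739128112793, 14.581753730773926), np.float32(40.26909))
dash dir 39.03735258129708
lid y dir (or opp) -60.14999783302132
disc ((0.47836169600486755, 0.0985318124294281), 0.07483318448066711) ((0.4801282286643982, 0.09999679028987885), (0.1253984421491623, 0.14687995612621307), 102.6401138305664)
```

View pics/c1.png

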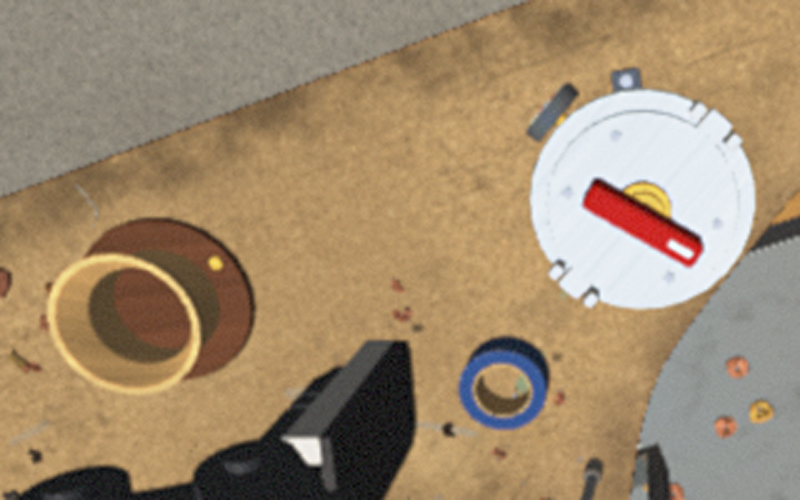

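Lid x points at about 30° and the handle is at about 40°, so the vent is at about 0.17 rad and open is at about 179°. Going from yaw 40° to 180° stays within joint 6's range, so one grasp will do. I'll turn the tool to yaw 40° above the pot and look again.

```bash
python3 -m jog '0 0 -1.4 0.1 0 0 1; 0 0 -2.8 0.2 -0.1 0 1; 0 0 -4.2 0.3 -0.1 0 1; 0 0 -5.6 0.4 -0.1 0 1; 0 0 -7 0.4 -0.1 0 1; 0 0 -8.4 0.4 -0.1 0 1; 0 0 -9.8 0.4 -0.1 0 1; 0 0 -11 0.4 -0.1 0 1' >/dev/null&& python3 -m jog '0 0 -1.4 0 0 0 1; 0 0 -2.8 0 0 0 1; 0 0 -4.2 0 0 0 1; 0 0 -5.6 0 0 0 1; 0 0 -7 0 0 0 1; 0 0 -8.4 0 0 0 1; 0 0 -9.2 0 0 0 1; 0 0 -9.2 0 0 0 1'; python3 - <<'E'
from m import *
st,s,T=look(); print(st["joints"].round(3))
print("handle",handle(s,T,.122))
print("cam",T[:3,3], -T[:3,2])
cv2.imwrite("pics/w2.png",s["img"][:,:,::-1])
E
```

```text
clock: 3.45
ee_pos: [0.4678, 0.0953, 0.2792]
eef_rot: [-3.141, -0.0, 0.689]
contact_force: [1.3, -1.1, -0.1]
gripper_width: 0.0849
gripper_force: 0.0
[ 0.065 -0.023 -0.191  1.402  0.     2.518]
handle (array([0.47274408, 0.0954212 ]), (59.58753204345703, 12.159272193908691), np.float32(40.959396))
cam [0.51899018 0.13809112 0.45887374] [-0.20306348 -0.16657514 -0.96489271]
```

View pics/w2.png

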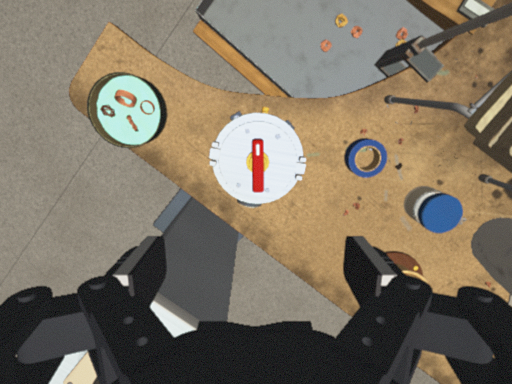

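The wrist view shows the handle vertical at (258,165) with the dash at its top end, and the fingers clear. I'll go lower and refine.

```bash
python3 -m jog '0 0 0.1 0.05 0 -0.4 1; 0 0 0.2 0.08 0 -0.8 1; 0 0 0.2 0.08 0 -1.2 1; 0 0 0.2 0.08 0 -1.6 1; 0 0 0.2 0.08 0 -1.7 1; 0 0 0.2 0.08 0 -1.7 1; 0 0 0.2 0.08 0 -1.7 1; 0 0 0.2 0.08 0 -1.7 1'; python3 - <<'E'
from m import *
st,s,T=look(); print(st["eef_rot"])
print("handle",handle(s,T,.123))
K=s["mtx"]
h=cv2.cvtColor(s["img"],cv2.COLOR_RGB2HSV)
sc=snapshot("scene")
for b in blobs(sc["img"],(0,150,80),(8,255,255),20): print(b[:2],ray(sc,b[1],.118).round(4))
cv2.imwrite("pics/w3.png",s["img"][:,:,::-1])
E
```

```text
clock: 4.3
ee_pos: [0.4734, 0.0944, 0.1955]
eef_rot: [3.14, -0.002, 0.708]
contact_force: [0.0, 0.2, -0.0]
gripper_width: 0.0854
gripper_force: 0.0
[ 3.14014842e+00 -1.96576668e-03  7.07976034e-01]
handle (array([0.47367703, 0.09588142]), (61.52165985107422, 12.134702682495117), np.float32(40.190437))
(np.int32(21), array([287.6,  87.6])) [1.1017 0.6141 0.118 ]
(np.int32(42), array([213.8, 155.6])) [0.4736 0.0931 0.118 ]
(np.int32(99), array([394.8, 160.4])) [ 0.9703 -0.2138  0.118 ]
(np.int32(23), array([339. , 291.9])) [ 0.4411 -0.579   0.118 ]
(np.int32(31), array([341.5, 293.1])) [ 0.4433 -0.5839  0.118 ]
(np.int32(54), array([351.2, 297.3])) [ 0.4526 -0.6015  0.118 ]
```

View pics/w3.png

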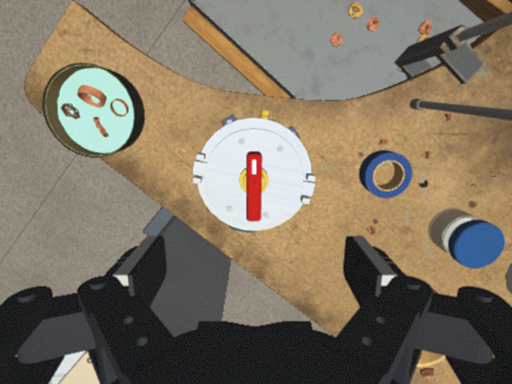

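The handle is centred at about (0.4735, 0.0955) at 40°, directly beneath the TCP. Descending and closing.

```bash
python3 -m jog '0 0 0 0 0.02 -0.5 1; 0 0 0 0 0.02 -1 1; 0 0 0 0 0.02 -1.4 1; 0 0 0 0 0.02 -1.7 1; 0 0 0 0 0.02 -1.9 1; 0 0 0 0 0.02 -1.98 1; 0 0 0 0 0.02 -1.98 1; 0 0 0 0 0.02 -1.98 1' && python3 -m jog '0 0 0 0 0 0 0.4; 0 0 0 0 0 0 0; 0 0 0 0 0 0 -0.3; 0 0 0 0 0 0 -0.5; 0 0 0 0 0 0 -1; 0 0 0 0 0 0 -1; 0 0 0 0 0 0 -1; 0 0 0 0 0 0 -1'
```

```text
clock: 5.2
ee_pos: [0.4732, 0.0953, 0.096]
eef_rot: [3.141, -0.001, 0.707]
contact_force: [-0.2, 0.0, -0.5]
gripper_width: 0.0856
gripper_force: 0.0
clock: 6.0
ee_pos: [0.4723, 0.0953, 0.0951]
eef_rot: [-3.142, 0.0, 0.707]
contact_force: [0.5, 0.2, 0.2]
gripper_width: -0.0
gripper_force: 0.0
```

The fingers shut on nothing, so I'll look.

```bash
python3 - <<'E'
from m import *
st,s,T=look(); print(st["gripper_width"],st["gripper_force"],st["torque"],st["ee_pos"])
try: print(handle(s,T,.123))
except Exception as e: print(e)
cv2.imwrite("pics/w4.png",s["img"][:,:,::-1])
E
```

```text
-1.9139998337161828e-05 0.0 [-0.02836028  0.0222577  -0.01628255] [0.47227316 0.09525944 0.09508146]
(array([0.48750073, 0.10781713]), (27.976823806762695, 12.903608322143555), np.float32(40.0053))
```

View pics/w4.png

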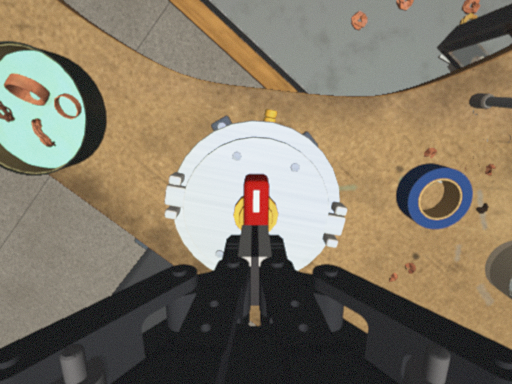

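```bash
python3 - <<'E'
import cv2
i=cv2.imread("pics/w4.png"); cv2.imwrite("pics/c4.png",cv2.resize(i[160:310,170:340],None,fx=4,fy=4,interpolation=cv2.INTER_CUBIC))
E
```

```text
(no output)
```

View pics/c4.png

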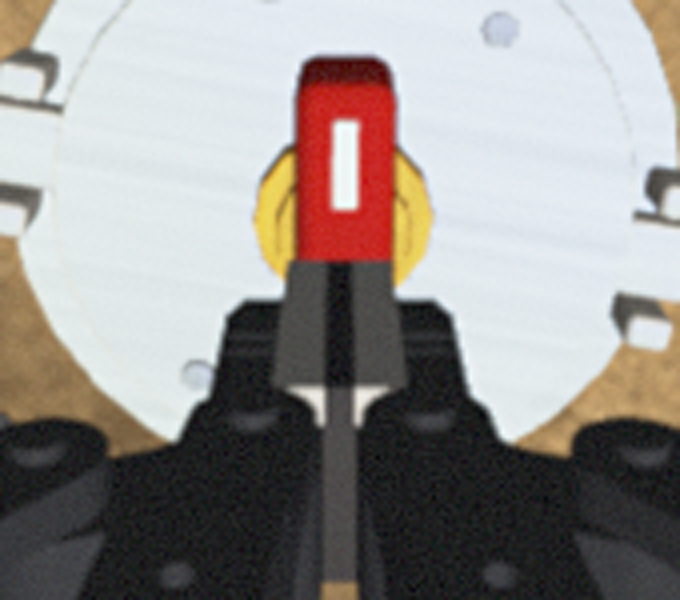

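```bash
python3 - <<'E'
from m import *
st=state();s=snapshot("scene"); E=s["extrinsics"];K=s["mtx"]
def pr(p):
    c=E@np.append(p,1); q=K@[c[0],-c[1],-c[2]]; return (q[:2]/q[2]).round(1)
print("tcp",pr(st["ee_pos"]),"handle top ctr",pr([.4735,.0955,.124]),"rim",pr([.4735,.0955,.075]),pr([.4735,.0955,.0]))
i=s["img"][100:220,140:300,::-1]; cv2.imwrite("pics/s4.png",cv2.resize(i,None,fx=5,fy=5,interpolation=cv2.INTER_CUBIC))
E
```

```text
tcp [213.5 161.7] handle top ctr [213.4 153.7] rim [214.1 167. ] [215.  186.5]
```

View pics/s4.png

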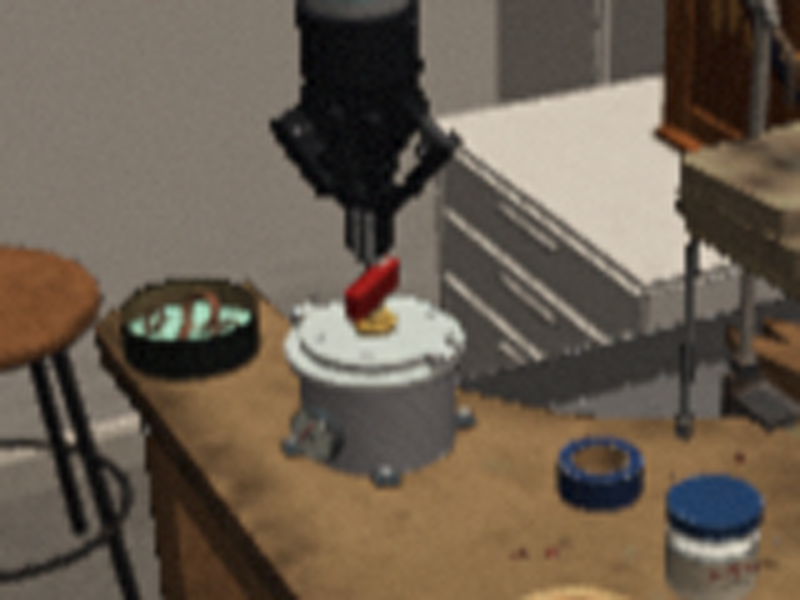

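The scene crop shows the shut fingertips at about px (213.6,152), just above the red bar. The reported TCP projects to (213.5,161.7), so the real tips are about 36 mm higher than reported; the wrist view gives about the same. I'll open, go down 36 mm while watching the force, and close again.

```bash
python3 -m jog '0 0 0 0.02 0 0 0.3; 0 0 0 0.02 0 0 1; 0 0 0 0.02 0 0 1; 0 0 0 0.02 0 0 1; 0 0 0 0.02 0 0 1; 0 0 0 0.02 0 -0.1 1; 0 0 0 0.02 0 -0.2 1; 0 0 0 0.02 0 -0.3 1' && python3 -m jog '0 0 0 0 0 -0.1 1; 0 0 0 0 0 -0.2 1; 0 0 0 0 0 -0.3 1; 0 0 0 0 0 -0.4 1; 0 0 0 0 0 -0.42 1; 0 0 0 0 0 -0.42 1; 0 0 0 0 0 -0.42 1; 0 0 0 0 0 -0.42 1' && python3 -m jog '0 0 0 0 0 0 0.4; 0 0 0 0 0 0 0; 0 0 0 0 0 0 -0.3; 0 0 0 0 0 0 -0.5; 0 0 0 0 0 0 -1; 0 0 0 0 0 0 -1; 0 0 0 0 0 0 -1; 0 0 0 0 0 0 -1'
```

```text
clock: 6.9
ee_pos: [0.473, 0.0953, 0.0795]
eef_rot: [-3.141, 0.0, 0.707]
contact_force: [-0.3, -0.2, 0.6]
gripper_width: 0.0856
gripper_force: 0.0
clock: 7.7
ee_pos: [0.4737, 0.0953, 0.0594]
eef_rot: [3.141, -0.001, 0.707]
contact_force: [0.3, -0.1, -0.5]
gripper_width: 0.0855
gripper_force: 0.0
clock: 8.5
ee_pos: [0.4738, 0.0954, 0.0601]
eef_rot: [3.141, -0.001, 0.707]
contact_force: [-1.6, 0.1, 5.4]
gripper_width: 0.0129
gripper_force: 74.6
```

Gripped. Turning anticlockwise.

```bash
python3 -m jog '0 0 0.8 0 0 0 -1; 0 0 1.6 0 0 0 -1; 0 0 2.4 0 0 0 -1; 0 0 3.2 0 0 0 -1; 0 0 4 0 0 0 -1; 0 0 4.8 0 0 0 -1; 0 0 5.6 0 0 0 -1; 0 0 6 0 0 0 -1' && python3 -m jog '0 0 1 0 0 0 -1; 0 0 2 0 0 0 -1; 0 0 3 0 0 0 -1; 0 0 4 0 0 0 -1; 0 0 5 0 0 0 -1; 0 0 6 0 0 0 -1; 0 0 7 0 0 0 -1; 0 0 8 0 0 0 -1' ; python3 -c "
from workcell import *
s=state();print(s['torque'],s['contact_force'],s['joints'])"
```

```text
clock: 9.3
ee_pos: [0.4733, 0.0957, 0.0601]
eef_rot: [-3.141, -0.001, 1.338]
contact_force: [-2.5, 2.5, 7.4]
gripper_width: 0.0129
gripper_force: 70.8
clock: 10.1
ee_pos: [0.4722, 0.0956, 0.0601]
eef_rot: [-3.14, -0.002, 2.177]
contact_force: [-5.7, 0.3, 9.2]
gripper_width: 0.0129
gripper_force: 71.8
[ 0.16455316  1.03233305 -0.13980758] [-5.65750856  0.27324221  9.19591066] [ 6.48855133e-02  1.40783529e-01 -5.00921183e-01  9.31022296e-01
  8.48264716e-04  1.02900648e+00]
```

```bash
python3 -m jog '0 0 1 0 0 0 -1; 0 0 2 0 0 0 -1; 0 0 3 0 0 0 -1; 0 0 4 0 0 0 -1; 0 0 5 0 0 0 -1; 0 0 6 0 0 0 -1; 0 0 6.5 0 0 0 -1; 0 0 7 0 0 0 -1' && python3 -m jog '0 0 0.3 0 0 0 -1; 0 0 0.6 0 0 0 -1; 0 0 0.9 0 0 0 -1; 0 0 1.2 0 0 0 -1; 0 0 1.4 0 0 0 -1; 0 0 1.6 0 0 0 -1; 0 0 1.8 0 0 0 -1; 0 0 1.8 0 0 0 -1' ; python3 -c "
from workcell import *
s=state();print(s['torque'],s['contact_force'],s['joints'])"
```

```text
clock: 10.9
ee_pos: [0.4715, 0.0948, 0.0601]
eef_rot: [-3.14, -0.003, 2.908]
contact_force: [-6.6, -2.4, 12.0]
gripper_width: 0.0128
gripper_force: 72.3
clock: 11.7
ee_pos: [0.4715, 0.0945, 0.0601]
eef_rot: [-3.14, -0.003, 3.095]
contact_force: [-5.7, -2.5, 11.5]
gripper_width: 0.0129
gripper_force: 72.3
[-0.39014197  1.31235062 -0.08503629] [-5.66617989 -2.45129325 11.47601294] [ 0.06436178  0.14050821 -0.50127828  0.93223271 -0.00148285  0.11106178]
```

```bash
python3 -m jog '0 0 0.2 0 0 0 -1; 0 0 0.4 0 0 0 -1; 0 0 0.6 0 0 0 -1; 0 0 0.6 0 0 0 -1; 0 0 0.6 0 0 0 -1; 0 0 0.6 0 0 0 -1; 0 0 0.6 0 0 0 -1; 0 0 0.6 0 0 0 -1' ; python3 -c "
from workcell import *
s=state();print(s['torque'],s['contact_force'])"
```

```text
clock: 12.5
ee_pos: [0.4715, 0.0944, 0.0601]
eef_rot: [-3.14, -0.003, -3.127]
contact_force: [-6.3, -2.7, 10.6]
gripper_width: 0.0129
gripper_force: 72.4
[-0.41422802  1.35012304 -0.27572909] [-6.33467288 -2.6955821  10.6180463 ]
```

```bash
python3 -m jog '0 0 0.2 0 0 0 -1; 0 0 0.4 0 0 0 -1; 0 0 0.5 0 0 0 -1; 0 0 0.5 0 0 0 -1; 0 0 0.5 0 0 0 -1; 0 0 0.5 0 0 0 -1; 0 0 0.5 0 0 0 -1; 0 0 0.5 0 0 0 -1' ; python3 -c "
from workcell import *
s=state();print(s['torque'],s['contact_force'])"
```

```text
clock: 13.3
ee_pos: [0.4713, 0.0942, 0.0601]
eef_rot: [-3.14, -0.004, -3.079]
contact_force: [-8.3, -2.6, 12.0]
gripper_width: 0.0128
gripper_force: 81.9
[-0.43506636  1.45426649 -1.44879189] [-8.29167933 -2.6423834  12.01488658]
```

The torque rose to 1.45 N m, so the tap is on its stop. I'll ease off slightly and lift.

```bash
python3 -m jog '0 0 -0.1 -0.01 0 0 -1; 0 0 -0.2 -0.03 0 0.04 -1; 0 0 -0.3 -0.03 -0.01 0.08 -1; 0 0 -0.3 -0.03 -0.01 0.12 -1; 0 0 -0.3 -0.03 -0.01 0.16 -1; 0 0 -0.3 -0.03 -0.01 0.2 -1; 0 0 -0.3 -0.03 -0.01 0.24 -1; 0 0 -0.3 -0.03 -0.01 0.28 -1' ; python3 -c "
from workcell import *
s=state();print(s['torque'],s['contact_force'])"
```

```text
clock: 14.1
ee_pos: [0.4719, 0.095, 0.0736]
eef_rot: [3.141, 0.0, -3.102]
contact_force: [0.6, -0.2, -2.5]
gripper_width: 0.0132
gripper_force: 67.0
[-0.0406821  -0.00145412  0.03169628] [ 0.62759543 -0.19291369 -2.53833078]
```

The lid is free, with about 2.5 N hanging. I'll raise it and move part of the way toward the rest.

```bash
python3 -m jog '0 0 0 0 0 0.2 -1; 0 0 0 0 0 0.5 -1; 0 0 0 0 0 0.8 -1; 0 0 0 0 0 1.1 -1; 0 0 0 0 0 1.4 -1; 0 0 0 0 0 1.6 -1; 0 0 0 0 0 1.8 -1; 0 0 0 0 0 1.8 -1' && python3 -m jog '0 0 0 0 -0.4 0 -1; 0 0 0 0 -0.9 0 -1; 0 0 0 0 -1.4 0 -1; 0 0 0 0 -1.9 0 -1; 0 0 0 0 -2.4 0 -1; 0 0 0 0 -2.8 0 -1; 0 0 0 0 -3 0 -1; 0 0 0 0 -3 0 -1'; python3 - <<'E'
from m import *
st,s,T=look(); print(st["joints"].round(2))
cv2.imwrite("pics/w5.png",s["img"][:,:,::-1])
np.savez("w5.npz",img=s["img"],T=T,K=s["mtx"])
T1=wristT(dict(ee_pos=[.44772,.09989,.27885],eef_rot=[3.1415,-.00116,2.80222]),s)
print("w1 rest",cast(T1,s["mtx"],(49.6,229.2),.047))
E
```

```text
clock: 14.9
ee_pos: [0.4733, 0.0949, 0.1651]
eef_rot: [3.141, 0.004, -3.104]
contact_force: [-0.6, -0.6, -1.7]
gripper_width: 0.0129
gripper_force: 67.0
clock: 15.7
ee_pos: [0.4716, -0.0559, 0.1626]
eef_rot: [3.141, -0.001, -3.106]
contact_force: [0.0, -0.4, -2.9]
gripper_width: 0.0127
gripper_force: 67.3
[-0.25  0.03 -0.38  1.16  0.   -0.29]
w1 rest [ 0.44570981 -0.22149854  0.047     ]
```

View pics/w5.png

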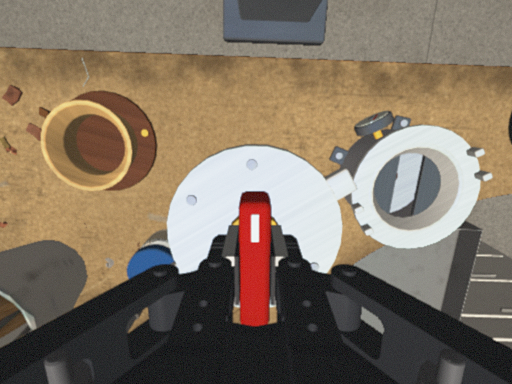

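The wrist view shows the lid held level, and the rest's light rim ring centred near (87,144). The jar is at (152,262), clear of the straight path. Next I'll fit the rim.

```bash
python3 - <<'E'
from h import *
d=np.load("w5.npz"); im=d["img"]; T=d["T"];K=d["K"]
print(im[143,44],im[110,60],im[143,70],im[143,20])
h=cv2.cvtColor(im,cv2.COLOR_RGB2HSV).astype(int)
# radial scan: outermost bright light-wood pixel run
c=np.array([87.,142.])
for it in range(2):
  O=[];I=[]
  for a in np.radians(np.arange(0,360,5)):
    r=np.arange(30,62,.5); p=c+np.outer(r,[np.cos(a),np.sin(a)])
    v=cv2.remap(im[:,:,0].astype(np.float32),p[:,0:1].astype(np.float32),p[:,1:2].astype(np.float32),1)[:,0]
    g=np.diff(v); k=np.argmin(g[:]); O.append(p[k]+(p[k+1]-p[k])/2)
    j=np.argmax(g[:k]) if k>3 else 0; I.append(p[j])
  for n,L in (("outer",O),("inner",I)):
    P=np.array([cast(T,K,q,.047)[:2] for q in L])
    w=np.ones(len(P),bool)
    for _ in range(8):
      A=np.c_[2*P,np.ones(len(P))]; x=np.linalg.lstsq(A[w],(P[w]**2).sum(1),rcond=None)[0]
      R0=np.sqrt(x[2]+x[0]**2+x[1]**2); res=abs(np.hypot(*(P-x[:2]).T)-R0); w=res<max(.0015,np.median(res)*1.5)
    print(n,x[:2].round(4),"diam",2*R0,w.sum(),len(w),np.median(res))
E
```

```text
[230 186 117] [217 173 109] [82 65 43] [181 146 100]
outer [ 0.4465 -0.2229] diam 0.08960824371480494 71 72 0.00015600465714543654
inner [ 0.4461 -0.224 ] diam 0.07766827962007562 52 72 0.0007831074254832301
outer [ 0.4465 -0.2229] diam 0.08960824371480494 71 72 0.00015600465714543654
inner [ 0.4461 -0.224 ] diam 0.07766827962007562 52 72 0.0007831074254832301
```

```bash
cat > lidfit.py <<'E'
from m import *
from scipy.optimize import least_squares
def lidfit(im,T,K,ztop):
    c=np.array([255.,232.]);O=[]
    v0=im.min(2).astype(np.float32)
    for deg in list(range(165,321,3))+list(range(345,375,3)):
        a=np.radians(deg); r=np.arange(60,110,.5); p=c+np.outer(r,[np.cos(a),np.sin(a)])
        v=cv2.remap(v0,p[:,0:1].astype(np.float32),p[:,1:2].astype(np.float32),1)[:,0]
        k=np.argmin(v[4:]-v[:-4])+2; O.append(p[k])
    P=np.array([cast(T,K,q,ztop)[:2] for q in O])
    f=least_squares(lambda x:np.hypot(*(P-x[:2]).T)-x[2],[*P.mean(0),.05],loss="soft_l1",f_scale=.0005)
    return f.x,np.median(abs(f.fun))
E
python3 - <<'E'
from lidfit import *
d=np.load("w5.npz")
print(lidfit(d["img"],d["T"],d["K"],.1865))
print(handle({"img":d["img"],"mtx":d["K"]},d["T"],.2265))
E
```

```text
(array([ 0.47262183, -0.05541504,  0.04947737]), np.float64(0.00011452059724423314))
(array([ 0.46935226, -0.05539783]), (64.09806060791016, 13.958893775939941), np.float32(1.9979271))
```

```bash
python3 -m jog '0 0 0 -0.1 -0.4 0 -1; 0 0 0 -0.2 -0.9 0 -1; 0 0 0 -0.3 -1.5 0 -1; 0 0 0 -0.4 -2.1 0 -1; 0 0 0 -0.5 -2.7 0 -1; 0 0 0 -0.52 -3.1 0 -1; 0 0 0 -0.52 -3.3 0 -1; 0 0 0 -0.52 -3.35 0 -1' && python3 -m jog '0 0 0 0 0 -0.2 -1; 0 0 0 0 0 -0.4 -1; 0 0 0 0 0 -0.6 -1; 0 0 0 0 0 -0.8 -1; 0 0 0 0 0 -1 -1; 0 0 0 0 0 -1 -1; 0 0 0 0 0 -1 -1; 0 0 0 0 0 -1 -1'; python3 - <<'E'
from lidfit import *
st,s,T=look(); z=st["ee_pos"][2]-.0601+.084; print(st["ee_pos"],z)
print(lidfit(s["img"],T,s["mtx"],z)); print(st["torque"],st["contact_force"])
E
```

```text
clock: 16.55
ee_pos: [0.4461, -0.2227, 0.163]
eef_rot: [3.141, 0.0, -3.105]
contact_force: [-0.3, 0.0, -3.1]
gripper_width: 0.0126
gripper_force: 67.4
clock: 17.35
ee_pos: [0.4463, -0.223, 0.1136]
eef_rot: [-3.141, 0.001, -3.104]
contact_force: [-0.2, -0.4, -2.7]
gripper_width: 0.013
gripper_force: 67.4
[ 0.44626518 -0.22304718  0.11356913] 0.13746912644585943
(array([ 0.44723888, -0.22248327,  0.04946107]), np.float64(0.00010466331402581366))
[ 0.03054073  0.03171418 -0.00955067] [-0.15882425 -0.3740179  -2.72762142]
```

```bash
python3 -m jog '0 0 0 -0.01 -0.01 -0.2 -1; 0 0 0 -0.01 -0.01 -0.4 -1; 0 0 0 -0.01 -0.01 -0.6 -1; 0 0 0 -0.01 -0.01 -0.75 -1; 0 0 0 -0.01 -0.01 -0.9 -1; 0 0 0 -0.01 -0.01 -1 -1; 0 0 0 -0.01 -0.01 -1.05 -1; 0 0 0 -0.01 -0.01 -1.1 -1' && python3 -m jog '0 0 0 0 0 -0.06 -1; 0 0 0 0 0 -0.12 -1; 0 0 0 0 0 -0.18 -1; 0 0 0 0 0 -0.24 -1; 0 0 0 0 0 -0.3 -1; 0 0 0 0 0 -0.36 -1; 0 0 0 0 0 -0.4 -1; 0 0 0 0 0 -0.4 -1'
```

```text
clock: 18.2
ee_pos: [0.4455, -0.2233, 0.058]
eef_rot: [-3.141, 0.0, -3.104]
contact_force: [-0.1, -0.9, -2.4]
gripper_width: 0.0128
gripper_force: 67.5
clock: 19.0
ee_pos: [0.445, -0.223, 0.0377]
eef_rot: [3.141, -0.001, -3.104]
contact_force: [0.7, 0.7, -3.0]
gripper_width: 0.0129
gripper_force: 67.5
```

```bash
python3 -m jog '0 0 0 0 0 -0.02 -1; 0 0 0 0 0 -0.04 -1; 0 0 0 0 0 -0.06 -1; 0 0 0 0 0 -0.08 -1; 0 0 0 0 0 -0.1 -1; 0 0 0 0 0 -0.1 -1; 0 0 0 0 0 -0.1 -1; 0 0 0 0 0 -0.1 -1'; python3 -c "
from workcell import *
s=state();print(s['torque'],s['contact_force'],s['ee_pos'])"
```

```text
clock: 19.8
ee_pos: [0.4454, -0.2233, 0.0332]
eef_rot: [-3.142, 0.0, -3.104]
contact_force: [-0.3, 0.3, -2.7]
gripper_width: 0.0132
gripper_force: 67.5
[ 0.00074554 -0.01062625 -0.00384349] [-0.28797474  0.34872122 -2.68444068] [ 0.44537435 -0.22327112  0.03315267]
```

```bash
python3 -m jog '0 0 0 0 0 -0.01 -1; 0 0 0 0 0 -0.02 -1; 0 0 0 0 0 -0.03 -1; 0 0 0 0 0 -0.04 -1; 0 0 0 0 0 -0.05 -1; 0 0 0 0 0 -0.06 -1; 0 0 0 0 0 -0.06 -1; 0 0 0 0 0 -0.06 -1'; python3 -c "
from workcell import *
s=state();print(s['torque'],s['contact_force'],s['ee_pos'])"
```

```text
clock: 20.6
ee_pos: [0.4454, -0.2234, 0.0321]
eef_rot: [-3.141, 0.0, -3.104]
contact_force: [-4.3, 2.7, 12.4]
gripper_width: 0.0128
gripper_force: 72.5
[0.66206062 1.0373461  0.02131082] [-4.31040382  2.65350149 12.39427612] [ 0.44542621 -0.22335178  0.03205432]
```

Contact came exactly at the expected height, so the lid is home. I'll ease the pressure, open and retreat upward.

```bash
python3 -m jog '0 0 0 0 0 0.02 -1; 0 0 0 0 0 0.02 -1; 0 0 0 0 0 0.02 -0.6; 0 0 0 0 0 0.02 -0.4; 0 0 0 0 0 0.02 0; 0 0 0 0 0 0.02 0.5; 0 0 0 0 0 0.02 1; 0 0 0 0 0 0.02 1' && python3 -m jog '0 0 0 0 0 0 1; 0 0 0 0 0 0 1; 0 0 0 0 0 0.2 1; 0 0 0 0 0 0.5 1; 0 0 0 0 0 0.9 1; 0 0 0 0 0 1.3 1; 0 0 0 0 0 1.7 1; 0 0 0 0 0 2 1' && python3 -m jog '0 0 0 0 0 0.5 1; 0 0 0 0 0 1 1; 0 0 0 0 0 1.5 1; 0 0 0 0 0 1.8 1; 0 0 0 0 0 1.8 1; 0 0 0 0 0 1.8 1; 0 0 0 0 0 1.8 1; 0 0 0 0 0 1.8 1'; python3 - <<'E'
from m import *
st,s,T=look(); print(handle(s,T,.095))
cv2.imwrite("pics/w6.png",s["img"][:,:,::-1])
E
```

```text
clock: 21.4
ee_pos: [0.4452, -0.2231, 0.0309]
eef_rot: [3.141, -0.0, -3.104]
contact_force: [0.1, 0.2, -0.6]
gripper_width: 0.0819
gripper_force: 0.0
clock: 22.2
ee_pos: [0.446, -0.2237, 0.1334]
eef_rot: [-3.14, 0.002, -3.104]
contact_force: [0.3, -0.4, -0.9]
gripper_width: 0.0853
gripper_force: 0.0
clock: 23.0
ee_pos: [0.4445, -0.2227, 0.2198]
eef_rot: [3.14, -0.002, -3.104]
contact_force: [-0.2, -0.7, -0.7]
gripper_width: 0.0851
gripper_force: 0.0
(array([ 0.44576917, -0.22265195]), (60.04891586303711, 11.63558578491211), np.float32(1.8068637))
```

View pics/w6.png

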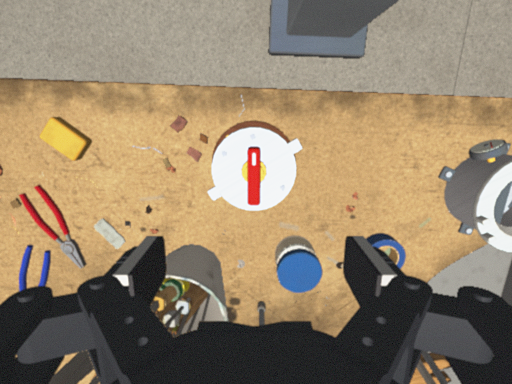

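The final view shows the lid level in the rest at (254,168), centred within 1 mm of the rim. The handle sits about 60° from the ear axis, which matches fully open (149°). The jar, tape and wax look undisturbed.

```bash
python3 -c "
from workcell import *
print(hand_in())"
```

```text
the job is handed in; nothing more can be done
None
```

I turned the vent tap anticlockwise to its stop and lifted the lid straight off. It now sits home and right way up in the rest, and I handed the job in at about 23 s; the jar, tape and wax looked undisturbed in the last view, but the tin was out of frame.

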